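Weigh a part-used adhesive canister

TASK

Weigh the part-used canister that stands in the blue pan of the balance: stand loose weights from the orange mat in the empty steel pan until the balance comes to rest level, with its red pointer in the green band. Leave the canister standing in its pan and the weights you do not need standing on the mat or bench, and do not disturb the other things on the bench.

Things in the scene. Friction and masses are not known exactly. Their poses are not given: they have to be found in the camera images.
- balance: Two-pan balance fixed to the bench; origin on the bench under the middle of its 110 x 360 x 16 mm base. Along its y axis: steel pan (empty) centred 140 mm to -y, blue pan (canister) 140 mm to +y. Between them a mast 56 mm wide along y, 170 mm tall, with a red pointer before a green band. The pans stay horizontal; where in a pan a load stands does not matter.
- beam (a joint): Beam tilt in rad: 0 level, positive with the canister side down; stops at +-0.12. Between the stops it tilts 0.001 rad per gram of difference and settles within about 1 s. The green band is about -0.032 to +0.032. Starts at +0.12. The steel pan's floor is 78 mm above the bench plus 0.14 m x this value, the blue pan's 78 mm minus 0.14 m x this value.
- weight_pan_floor (a point): Centre of the inner floor of the steel pan, which goes up and down with the beam. The pan is 140 mm (its x) by 110 mm (its y) outside, with a 3 mm thick rim 6 mm high above the floor; axes parallel to the balance's. Loaded, it yields downwards: set a weight down by height, not by force.
- sample_pan_floor (a point): The same point of the blue pan, of the same size, in which the canister stands.
- canister: Closed steel canister with an orange band and a dark screw cap, 57 mm in diameter and 108 mm tall; origin at the centre of its underside, z up. Its mass is unknown, between 150 and 300 g.
- w100_a: Brass weight: upright plain cylinder 22 mm in diameter, 34 mm tall, black band near the top, 100 g; origin at the centre of its underside, z up. Stands on the 2 mm thick mat at the start.
- w100_b: Brass weight: upright plain cylinder 22 mm in diameter, 34 mm tall, black band near the top, 100 g; origin at the centre of its underside, z up. Stands on the 2 mm thick mat at the start.
- w100_c: Brass weight: upright plain cylinder 22 mm in diameter, 34 mm tall, black band near the top, 100 g; origin at the centre of its underside, z up. Stands on the 2 mm thick mat at the start.
- w50: Steel weight: upright plain cylinder 18 mm in diameter, 25 mm tall, blue band near the top, 50 g; origin at the centre of its underside, z up. Stands on the 2 mm thick mat at the start.
- mat: Orange mat fixed to the bench, 200 x 200 x 2 mm; origin at the centre of its underside.
- tip_jar: Jar with a green cap, 52 mm in diameter, 62 mm tall, origin at the centre of its underside; leave it alone.
- driver: Screwdriver lying on the bench, 170 mm long, along its own x; leave it alone.
- clamp_block: Aluminium block 50 x 35 x 30 mm with an upright screw, 90 mm tall in all, origin at the centre of its underside; leave it alone.

How it is judged:
By the outcome, as a careful person would: the job done as asked, in the order asked, and still so for the second after the job is handed in, with the robot touching nothing.
It also fails if it takes over 67 s, if anything falls off the work surface, if the arm or the gripper's body presses on something with over 40 N, if the wrist force passes 120 N, or if a joint passes its speed limit or range.

ROBOT

A 6-joint arm with a two-finger parallel gripper is mounted at the origin on the work surface. World frame = base frame: x ahead of the robot, y to its left, z up, the work surface at z = 0. Lengths are in m, angles in rad, forces in N, time in s.
With the tool pointing down it reaches from about 0.25 to 0.8 m from the base axis. Payload 3.9 kg.
Tool frame: the origin (TCP) lies at the very end of the fingers, on their centre line; the grasp point (between the pads) lies 19 mm behind it; z points along the fingers, y is the line along which they close (so a half turn about z gives the same grasp; the last joint's range is limited). The gripper opens to 85 mm and grips with 20 to 120 N. Pads are 22 mm wide; open, the fingers measure 114 mm over their backs; the gripper's body (76 mm by 85 mm) begins 54 mm behind the grasp point. The pads swing forward as they close: fully open they stand 13 mm farther back than shut.
Start: joints at [1.276, 0.26, -0.138, 1.173, 0, 1.571], TCP at [0.153, 0.502, 0.231] pointing down, gripper open.
Joint ranges: [-2.78, 2.78], [-0.83, 1.72], [-1.28, 1.37], [-1.9, 2.12], [-1.57, 1.48], [-3.14, 3.14]. Speed limits (rad/s): [2.57, 2.57, 3.14, 3.14, 3.14, 3.14].

INTERFACE

Orientations are given as [roll, pitch, yaw] about the fixed x, y, z axes, in that order (R = Rz(yaw) Ry(pitch) Rx(roll)).
In Python, from cell import * gives the robot as it stands. Calls block until the motion is done:
- goto(position, orientation): joint-space move of the TCP to a pose.
- movel(position, rotation=None, max_speed=0.15): straight line of the TCP; rotation=None keeps the orientation; max_speed is the mean speed in m/s.
- movej(angles): joint-space move.
- gripper_to(opening, effort=None): finger opening in m; effort is the grip in N (None keeps the last); returns when the fingers have stopped.
- wait(seconds).
- inverse_kinematics(position, orientation): joint angles nearest the present ones, or None.
- get_state(): the state.
- get_image(name): name is "side" or "top"; returns a dict with "image" (384x512x3 uint8, red, green, blue), "fx", "fy", "cx", "cy" (pixels), "extrinsics" (4x4, takes a point from camera to world coordinates). Camera axes: x right, y down, z forward; pixel columns grow to the right and rows downward; lengths in m; the calibration is good to about 2 mm. A picture is of the moment at which its call begins. There is no depth.
A pose or a line that the arm cannot do raises MotionError and nothing moves.
- hand_in(): hands the job in; it is judged then, once.
The state is a dict: "time": time; "joints": joint angles; "qd": joint speeds; "tau": joint torques, N m; "position": TCP position; "eef_rot": TCP orientation; "ft_force": force on the tool from outside, world axes, zero at the start; "ft_torque": the same for the moment, N m; "width": finger opening in m; "gripper_force": force on a finger pad.
Only numpy, scipy, OpenCV 4.12 (cv2) and the standard library are available. Lean on these libraries where they do the work, as an engineer would, in place of code of your own. Each camera call takes 0.05 s, during which the arm holds its last target. There are 200 camera calls.

## Working session

There is one attempt and no reset: what is moved stays moved. The work goes in short steps, each a Python script; the robot and the scene stay as the last script left them, time stands still between calls to the robot, and variables do not carry over. Pictures are saved under pics/ and viewed, at most 10 in all, crops included, and the job is handed in when it is done.

```bash
mkdir -p pics; ls; python3 - <<'E'
from cell import *
import cv2, numpy as np
for n in("top","side"):
    d=get_image(n); cv2.imwrite(f"pics/{n}0.png",d["image"][:,:,::-1])
    np.savez(f"{n}0.npz",**d); print(n,d["fx"],d["cx"],d["cy"],np.round(d["extrinsics"],3).tolist())
s=get_state();print(s["time"],s["position"],s["eef_rot"],s["width"])
E
```

```text
pics
top 444.99867740574433 251.20502551179578 186.43248686957799 [[0.02, -0.981, 0.192, 0.342], [-1.0, -0.016, 0.02, 0.035], [-0.017, -0.192, -0.981, 1.235], [0.0, 0.0, 0.0, 1.0]]
side 381.0479700176736 253.75946422312214 188.47390247213298 [[0.74, -0.378, 0.557, -0.007], [-0.673, -0.408, 0.617, -0.629], [-0.006, -0.831, -0.556, 0.675], [0.0, 0.0, 0.0, 1.0]]
0.1 [0.15236561 0.50175764 0.23054695] [-3.13983441e+00  3.67181083e-05  2.84678441e+00] 0.08556534755802019
```

View pics/top0.png

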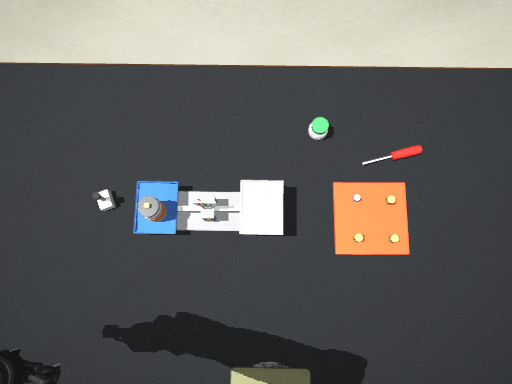

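View pics/side0.png

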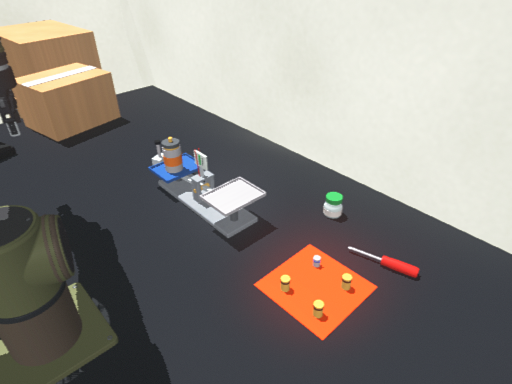

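Top view: w50 is at about (357,198) and the brass weights at (391,199), (359,238) and (394,238). The steel pan is centred near (262,208) and the blue pan with the canister near (156,208). The other items are well clear. Next I'll localise these.

```bash
cat > h.py <<'E'
import numpy as np, cv2
def ray(d,uv,z):
    E=d["extrinsics"]; v=E[:3,:3]@np.array([(uv[0]-d["cx"])/d["fx"],(uv[1]-d["cy"])/d["fy"],1.])
    return E[:3,3]+v*(z-E[2,3])/v[2]
def proj(d,p):
    E=d["extrinsics"]; c=E[:3,:3].T@(np.asarray(p)-E[:3,3])
    return np.array([d["fx"]*c[0]/c[2]+d["cx"],d["fy"]*c[1]/c[2]+d["cy"]])
def hsv(d): return cv2.cvtColor(np.ascontiguousarray(d["image"]),cv2.COLOR_RGB2HSV)
def blobs(m,amin=8):
    n,_,st,c=cv2.connectedComponentsWithStats(m.astype(np.uint8))
    return [(st[i,4],c[i],st[i]) for i in range(1,n) if st[i,4]>=amin]
def blue_mask(d):
    H=hsv(d); return (H[...,0]>103)&(H[...,0]<125)&(H[...,1]>150)&(H[...,2]>60)
E
python3 - <<'E'
from h import *
D={n:dict(np.load(n+"0.npz")) for n in("top","side")}
for n,d in D.items():
    H=hsv(d); h,s,v=[H[...,i].astype(int) for i in range(3)]
    om=((h<10)&(s>200)&(v>150)).astype(np.uint8)
    cs,_=cv2.findContours(om,cv2.RETR_EXTERNAL,cv2.CHAIN_APPROX_NONE); c=max(cs,key=cv2.contourArea)
    r=cv2.minAreaRect(c); print(n,"mat",ray(d,r[0],.002).round(4),r[1:])
    ins=np.zeros_like(om); cv2.drawContours(ins,[cv2.convexHull(c)],-1,1,-1)
    ins=cv2.erode(ins,np.ones((5,5)))
    for a,c_,st in blobs((ins>0)&(om==0)): print(" nonorange",a,c_.round(1),st[:4],ray(d,c_,.02).round(4))
    for a,c_,st in blobs((ins>0)&(h>20)&(h<35)&(v>170)): print(" yellow",a,c_.round(1),st[:4],ray(d,c_,.036).round(4))
    for a,c_,st in blobs(blue_mask(d),200): print(" blue",a,c_.round(2),st[:4])
d=D["top"]; H=hsv(d)
m=((H[...,1]<40)&(H[...,2]>190)).astype(np.uint8); m[:150]=0
cs,_=cv2.findContours(m,cv2.RETR_EXTERNAL,cv2.CHAIN_APPROX_NONE)
for c in cs:
    if cv2.contourArea(c)>800:
        r=cv2.minAreaRect(c);print("pan",r,cv2.boundingRect(c),ray(d,r[0],.1008).round(4),[ray(d,p,.1008)[:2].round(4).tolist() for p in cv2.boxPoints(r)])
m=blue_mask(d).astype(np.uint8);cs,_=cv2.findContours(m,cv2.RETR_EXTERNAL,cv2.CHAIN_APPROX_NONE);c=max(cs,key=cv2.contourArea);r=cv2.minAreaRect(c)
print("bluepan",r,ray(d,r[0],.0672).round(4))
a=d["image"][165:255,120:420];cv2.imwrite("pics/crop_top.png",cv2.resize(a[:,:,::-1],(800,240),interpolation=cv2.INTER_CUBIC))
E
```

```text
top mat [ 0.6706 -0.3469  0.002 ] ((1.0, 6.0), 90.0)
 blue 605 [160.02 205.19] [133 181  46  53]
side mat [ 0.442  -0.3444  0.002 ] ((8.253582000732422, 10.113544464111328), 54.462318420410156)
 blue 269 [163.84 172.59] [148 162  36  21]
pan ((230.2567596435547, 206.39163208007812), (104.50969696044922, 54.16017150878906), 1.080924153327942) (178, 180, 106, 55) [0.5105 0.1111 0.1008] [[0.4409, 0.244], [0.5822, 0.2486], [0.5813, -0.0242], [0.4408, -0.0224]]
bluepan ((155.59942626953125, 207.44252014160156), (41.9784049987793, 53.635528564453125), 3.6522226333618164) [0.5092 0.3119 0.0672]
```

View pics/crop_top.png

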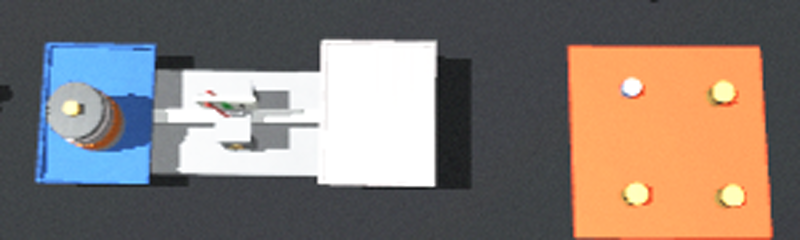

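The crop shows the steel pan clear and white (image columns about 240–284) and four weights well apart on the mat. My mat hue limit was too tight, so I'll refine it.

```bash
python3 - <<'E'
from h import *
D={n:dict(np.load(n+"0.npz")) for n in("top","side")}
print(hsv(D["top"])[[190,220,238,238],[345,380,359,394]].tolist(), hsv(D["side"])[300,300])
for n,d in D.items():
    H=hsv(d); h,s,v=[H[...,i].astype(int) for i in range(3)]
    om=((h<16)&(s>180)&(v>150)).astype(np.uint8)
    cs,_=cv2.findContours(om,cv2.RETR_EXTERNAL,cv2.CHAIN_APPROX_NONE); c=max(cs,key=cv2.contourArea)
    r=cv2.minAreaRect(c); print(n,"mat",ray(d,r[0],.002).round(4),r[1:])
    ins=np.zeros_like(om); cv2.drawContours(ins,[cv2.convexHull(c)],-1,1,-1)
    ins=cv2.erode(ins,np.ones((7,7)))
    for a,c_,st in blobs((ins>0)&(om==0)): print(" nonorange",a,c_.round(1),st[:4],ray(d,c_,.02).round(4))
    for a,c_,st in blobs((ins>0)&(h>20)&(h<35)&(v>190)): print(" yellow",a,c_.round(1),st[:4],ray(d,c_,.036).round(4))
d=D["top"]; H=hsv(d)
m=((H[...,1]<40)&(H[...,2]>190)).astype(np.uint8); m[:150]=0; m[:,:242]=0
print("cols",np.where(m[185:230].mean(0)>.5)[0][[0,-1]],"rows",np.where(m[:,245:280].mean(1)>.5)[0][[0,-1]])
m=((H[...,1]<40)&(H[...,2]>190)).astype(np.uint8)
for r in(182,184,232,234): 
    w=np.where(m[r])[0];w=w[(w>225)&(w<300)];print(r,w.min() if len(w) else 0,w.max() if len(w) else 0)
E
```

```text
[[13, 157, 255], [13, 156, 255], [30, 66, 255], [30, 68, 255]] [ 11 194 255]
top mat [ 0.6905 -0.3799  0.002 ] ((8.731282234191895, 30.802024841308594), 75.96376037597656)
 nonorange 51 [406.5 152. ] [395 149  23   7] [ 0.6851 -0.3743  0.02  ]
side mat [ 0.4998 -0.2753  0.002 ] ((96.65360260009766, 76.35298919677734), 39.0355110168457)
 nonorange 114 [316.1 260.4] [312 254  10  14] [ 0.5488 -0.2356  0.02  ]
 nonorange 153 [346.  280.9] [341 273  12  17] [ 0.5484 -0.3235  0.02  ]
 nonorange 146 [284.8 282.3] [280 274  11  18] [ 0.4433 -0.2327  0.02  ]
 nonorange 173 [317.8 308. ] [313 299  12  19] [ 0.4432 -0.3287  0.02  ]
 yellow 55 [346.5 276.3] [342 273  10   7] [ 0.5466 -0.3234  0.036 ]
 yellow 56 [284.8 278. ] [281 275   9   7] [ 0.4416 -0.2335  0.036 ]
 yellow 68 [318.4 303.4] [314 300  10   8] [ 0.442  -0.3294  0.036 ]
cols [242 282] rows [180 234]
182 240 282
184 240 282
232 239 282
234 258 282
```

```bash
python3 - <<'E'
from h import *
d=dict(np.load("top0.npz")); H=hsv(d); h,s,v=[H[...,i].astype(int) for i in range(3)]
om=((h<17)&(s>120)&(v>150)).astype(np.uint8); om[:175]=0; om[:,:320]=0
c=cv2.findNonZero(om); print("mat",ray(d,cv2.minAreaRect(c)[0],.002).round(4))
ins=np.zeros_like(om); cv2.drawContours(ins,[cv2.convexHull(c)],-1,1,-1); ins=cv2.erode(ins,np.ones((7,7)))
for a,c_,st in blobs((ins>0)&(om==0)): print(a,c_.round(1),st[:4],ray(d,c_,.02).round(4),ray(d,c_,.03).round(4))
p=ray(d,(261.2,207.2),.1008); b=ray(d,(155.6,207.4),.0732); print(p.round(4),b.round(4),(b-p).round(4),np.arctan2(-(b-p)[0],(b-p)[1]))
for y in(.005,):
  import cell
  for q in([.4425,-.233],[.5475,-.3235],[.4425,-.329],[.549,-.235]):
    for yaw in(0,np.pi/2): print(q,yaw,np.round(cell.inverse_kinematics([*q,.006],[np.pi,0,yaw]),2))
E
```

```text
mat [ 0.4993 -0.2736  0.002 ]
52 [356.1 197.4] [352 194   9   8] [ 0.5533 -0.2299  0.02  ] [ 0.5516 -0.2277  0.03  ]
75 [389.9 199.2] [385 195  11   9] [ 0.55   -0.3226  0.02  ] [ 0.5483 -0.3196  0.03  ]
67 [357.8 237.3] [353 233  10   9] [ 0.4439 -0.2318  0.02  ] [ 0.443  -0.2296  0.03  ]
72 [393.3 237.9] [388 234  11   8] [ 0.4438 -0.3275  0.02  ] [ 0.443  -0.3246  0.03  ]
[0.5097 0.0314 0.1008] [0.5085 0.3105 0.0732] [-0.0012  0.2791 -0.0276] 0.004452813763804665
[0.4425, -0.233] 0 [-0.48  0.43 -0.55  0.59  0.    2.66]
[0.4425, -0.233] 1.5707963267948966 [-0.48  0.43 -0.55  0.59  0.    1.09]
[0.5475, -0.3235] 0 [-0.53  0.61 -0.19  0.77  0.    2.61]
[0.5475, -0.3235] 1.5707963267948966 [-0.53  0.61 -0.19  0.77  0.    1.04]
[0.4425, -0.329] 0 [-0.64  0.49 -0.42  0.65  0.    2.5 ]
[0.4425, -0.329] 1.5707963267948966 [-0.64  0.49 -0.42  0.65  0.    0.93]
[0.549, -0.235] 0 [-0.4   0.56 -0.3   0.71  0.    2.74]
[0.549, -0.235] 1.5707963267948966 [-0.4   0.56 -0.3   0.71  0.    1.17]
```

Both views agree to about 2 mm. I'll place the first 100 g weight.

```bash
cat >> h.py <<'E'
from cell import *
R=[np.pi,0,np.pi]; PAN=np.array([.5097,.0314])
W=dict(A=(.443,-.232),B=(.549,-.3225),C=(.4433,-.3275),w50=(.551,-.2325))
def pick(k,hi=.15):
    x,y=W[k]; g=.002 if k=="w50" else .003
    goto([x,y,hi],R); gripper_to(.05,25)
    movel([x,y,.002+g],max_speed=.2); gripper_to(.0,25); s=get_state()
    print(k,"width",round(s["width"],4),"F",s["gripper_force"],"t",s["time"])
    movel([x,y,.15],max_speed=.25); print("held",round(get_state()["width"],4)); return g
def place(slot,tilt,g):
    x,y=PAN+[slot,0]; z=.078+.14*tilt+g+.001
    goto([x,y,z+.06],R); movel([x,y,z],max_speed=.12); gripper_to(.045); movel([x,y,z+.08],max_speed=.25)
    print("placed t",get_state()["time"])
def snap(tag):
    D={n:get_image(n) for n in("top","side")}
    for n,d in D.items(): np.savez(f"{n}{tag}.npz",**d); cv2.imwrite(f"pics/{n}{tag}.png",d["image"][:,:,::-1])
    return D
def bluec(d):
    a,c,st=max(blobs(blue_mask(d),100),key=lambda b:b[0]); return np.array([*c,a,*st[:4]])
def tilt_report(D):
    for n,d in D.items():
        d0=dict(np.load(n+"0.npz")); b=bluec(d); b0=bluec(d0)
        p=np.array([.509,.3112]); k=proj(d,[*p,.078])-proj(d,[*p,.078-.14*.12])  # px for tilt .12->0
        dv=(b-b0)[:2]; print(n,"blue",b.round(1).tolist(),"tilt",round(.12*(1-dv@k/(k@k)),4))
E
python3 - <<'E'
from h import *
g=pick("A",.25)
place(-.042,.12,g); wait(.7)
D=snap("1"); tilt_report(D); print(get_state()["time"])
E
```

```text
A width 0.0213 F 24.701208472251892 t 5.0583
held 0.0211
placed t 8.3
top blue [169.5, 209.8, 229.0, 158.0, 200.0, 19.0, 22.0] tilt 0.8523
side blue [164.1, 171.0, 270.0, 149.0, 161.0, 37.0, 20.0] tilt 0.0816
9.1
```

```bash
python3 - <<'E'
import cv2,numpy as np
a=[cv2.resize(cv2.imread(f"pics/side{t}.png")[125:245,140:280],None,fx=2.8,fy=2.8,interpolation=cv2.INTER_CUBIC) for t in "01"]
b=[cv2.resize(cv2.imread(f"pics/top1.png")[160:260,120:420],(784,261),interpolation=cv2.INTER_CUBIC)]
cv2.imwrite("pics/c1.png",np.vstack([np.hstack(a)]+b)[:600])
E
```

```text
(no output)
```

View pics/c1.png

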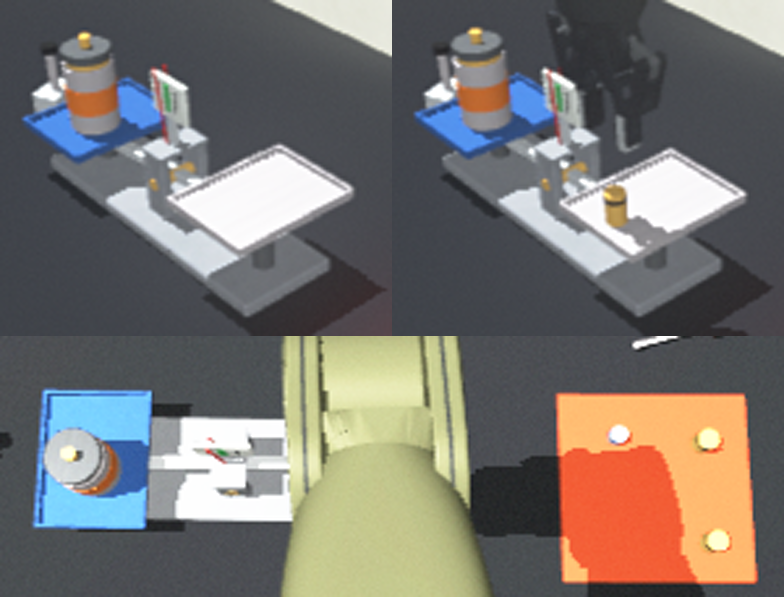

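The first weight stands in the pan, and the beam has left its stop. I'll measure the shift more precisely on the saved pictures.

```bash
cat >> h.py <<'E'
def shift(n,tag,box,p,ref="0"):
    """Vertical shift of a patch (x0,y0,x1,y1) by sub-pixel template match -> tilt; p = point [x,y,z0,sign]"""
    d0=dict(np.load(f"{n}{ref}.npz")); d=dict(np.load(f"{n}{tag}.npz")); x0,y0,x1,y1=box; f=8
    up=lambda d:cv2.resize(np.ascontiguousarray(d["image"]),None,fx=f,fy=f,interpolation=cv2.INTER_CUBIC)
    t=up(d0)[y0*f:y1*f,x0*f:x1*f]; m=20 
    s=up(d)[(y0-m)*f:(y1+m)*f,(x0-4)*f:(x1+4)*f]
    _,v,_,l=cv2.minMaxLoc(cv2.matchTemplate(s,t,cv2.TM_CCOEFF_NORMED)); dv=np.array([l[0]/f-4,l[1]/f-m])
    k=proj(d,[p[0],p[1],p[2]+p[3]*.0168])-proj(d,p[:3])
    return dv.round(2),round(v,3),"tilt",round(.12*(1-dv@k/(k@k)),4)
BOX=dict(blueleft=((146,150,172,176),[.5,.34,.09,1]),can=((158,136,186,165),[.509,.311,.13,1]),
 steelR=((255,178,270,205),[.56,-.01,.1,-1]),steelback=((215,174,250,192),[.58,.06,.1,-1]))
def tilts(tag):
    for k,(b,p) in BOX.items(): print(k,*shift("side",tag,b,p))
E
python3 -c "
from h import *
tilts('1')"
```

```text
blueleft [ 0.12 -0.62] 0.94 tilt 0.1049
can [-0.25 -1.38] 0.934 tilt 0.0862
steelR [0.   1.62] 0.994 tilt 0.0821
steelback [0.12 1.62] 0.952 tilt 0.0809
```

Tilt is about 0.083, so the canister is about 183 g. A second 100 g weight should bring the beam to about -0.017, inside the band, whereas 150 g in total would be marginal.

```bash
python3 - <<'E'
from h import *
g=pick("C"); place(.042,.083,g)
goto([.40,-.10,.25],R); wait(1.0)
snap("2"); tilts("2"); s=get_state(); print(s["time"],s["width"])
a=cv2.resize(cv2.imread("pics/side2.png")[125:245,140:280],None,fx=4,fy=4,interpolation=cv2.INTER_CUBIC)
cv2.imwrite("pics/c2.png",a)
E
```

```text
C width 0.0212 F 24.692582488059998 t 11.9083
held 0.0209
placed t 15.5167
blueleft [ 0.25 -4.88] 0.716 tilt -0.0008
can [-0.62 -5.75] 0.824 tilt -0.0199
steelR [0. 6.] 0.999 tilt -0.0199
steelback [2.25 4.62] 0.793 tilt 0.0078
17.4833 0.04469645414996835
```

View pics/c2.png

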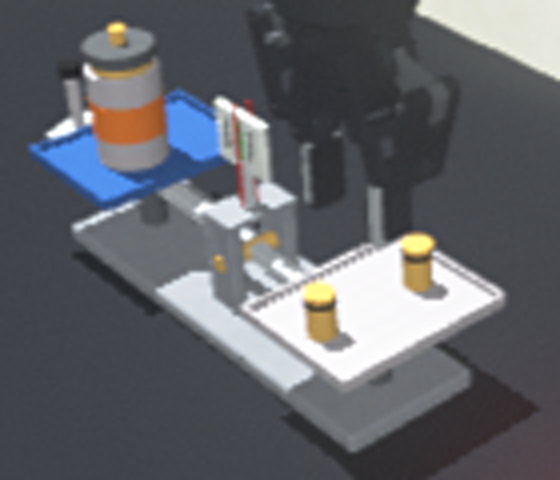

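View pics/top2.png

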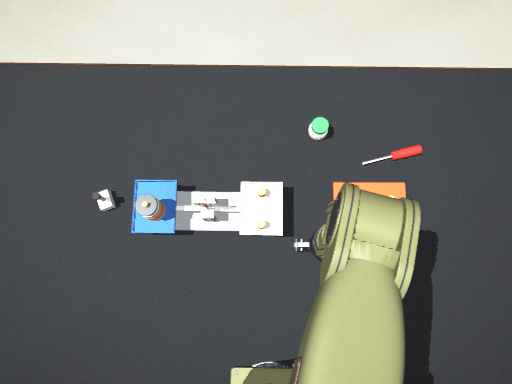

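Both weights stand in the steel pan, at about (261,192) and (261,224) in the top view, and the measured tilt is about -0.02. I'll move the arm clear and check the pointer and the remaining weights.

```bash
python3 - <<'E'
from h import *
goto([.30,-.12,.30],R); wait(1.0)
D=snap("3"); tilts("3"); print(get_state()["time"])
a=[cv2.resize(cv2.imread(f"pics/side{t}.png")[140:190,185:225],(400,500),interpolation=cv2.INTER_CUBIC) for t in "03"]
cv2.imwrite("pics/c3.png",np.hstack(a))
E
```

```text
blueleft [-0.12 -4.88] 0.661 tilt -0.0022
can [-0.75 -5.25] 0.416 tilt -0.0083
steelR [0. 6.] 0.999 tilt -0.0199
steelback [2.38 4.5 ] 0.816 tilt 0.0107
19.1083
```

View pics/c3.png

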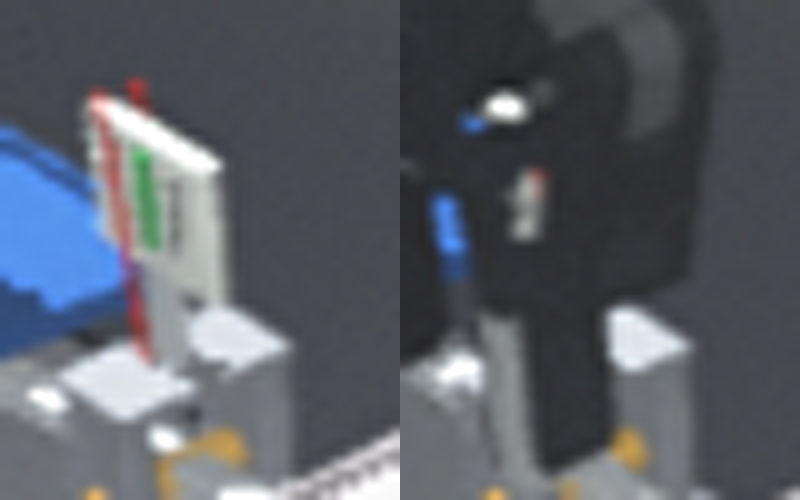

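View pics/side3.png

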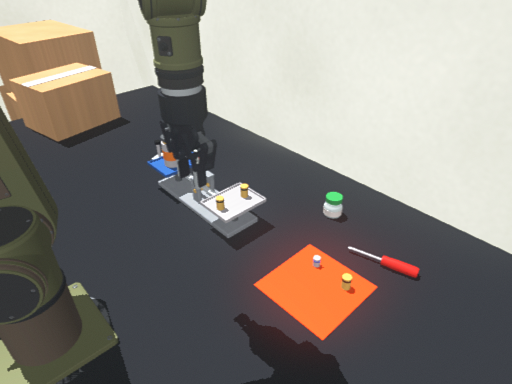

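The arm hides the pointer in this view. The two spare weights stand on the mat and the other items are undisturbed. The pointer was visible in the earlier picture, side2, so I'll zoom into that.

```bash
python3 - <<'E'
import cv2,numpy as np
a=[cv2.resize(cv2.imread(f"pics/side{t}.png")[140:190,185:225],(400,500),interpolation=cv2.INTER_CUBIC) for t in "02"]
cv2.imwrite("pics/c4.png",np.hstack(a))
E
```

```text
(no output)
```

View pics/c4.png

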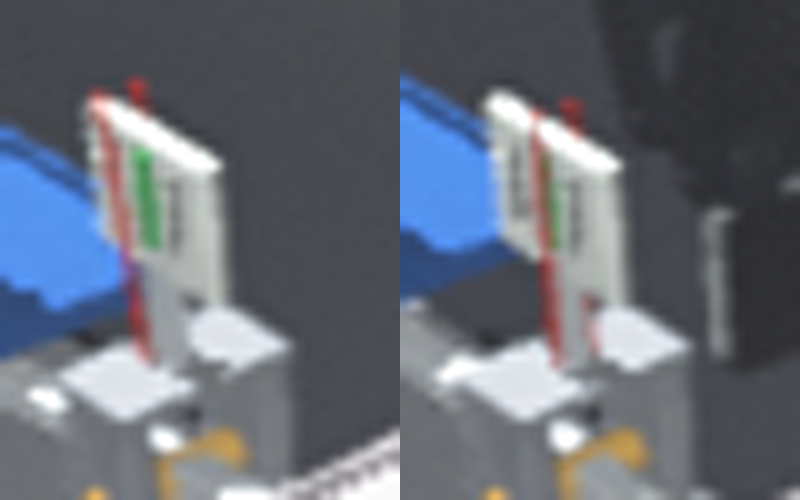

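The pointer stands over the green band, which fits a tilt of about -0.02, and the beam is at rest. Handing in.

```bash
python3 -c "
from cell import *
print(hand_in())"
```

```text
the job is handed in; nothing more can be done
None
```

I put two 100 g weights in the steel pan and handed the job in at about 19 s of robot time. The balance rests at a tilt of about -0.02 rad, with the pointer in the green band, so the canister weighs about 180 g; the other 100 g weight and the 50 g weight are still standing on the mat.

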